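Dock a resin mixing tub on its snap hook and drop the mixing ball into it

ROBOT

A 6-joint arm with a two-finger parallel gripper is mounted at the origin on the work surface. World frame = base frame: x ahead of the robot, y to its left, z up, the work surface at z = 0. Lengths are in m, angles in rad, forces in N, time in s.
With the tool pointing down it reaches from about 0.35 to 0.875 m from the base axis. Payload 4.2 kg.
Tool frame: the origin (TCP) lies at the very end of the fingers, on their centre line; the grasp point (between the pads) lies 19 mm behind it; z points along the fingers, y is the line along which they close (so a half turn about z gives the same grasp; the last joint's range is limited). The gripper opens to 87 mm and grips with 3 to 60 N. Pads are 19 mm wide; open, the fingers measure 117 mm over their backs; the gripper's body (75 mm by 190 mm) begins 51 mm behind the grasp point.
Start: joints at [1.548, 0.385, 0.008, 0, -1.194, -0.259], TCP at [0.174, 0.6, 0.223] pointing down, gripper open.
Joint ranges: [-3.14, 3.14], [-1.21, 2.06], [-1.07, 1.41], [-3.16, 2.05], [-2.99, -0.16], [-3.1, 3.1]. Speed limits (rad/s): [2.79, 2.79, 3.14, 3.14, 3.14, 3.14].

INTERFACE

Orientations are given as a unit quaternion [x, y, z, w].
In Python, from rig import telemetry, eyes, workorder gives the robot as it stands. The module is installed in compiled form; this text tells all that it offers.
- The arm moves only by the tool send_rows, never from a script. Its arguments are lists of equal length, an entry for each row: "dr": the turn, a rotation vector about the tool's x, y, z in rad, a list of three; "travel": the shift along the tool's x, y, z in m, a list of three; "gripper": the opening, from 0 (shut) to 1 (fully open). In form: {"dr": [[wx, wy, wz], ...], "travel": [[x, y, z], ...], "gripper": [gripper, ...]}. A call has 1 to 10 rows; each row is the pose to reach, as a shift and turn from the pose commanded when the call began, along the tool's axes at that moment; what a row does not reach only later rows make up. A row lasts 1/10 s, in which the tool goes at most 50 mm and 8.59 degrees, less where a joint would pass 70% of its speed; a pose out of reach is approached as far as the arm can. A call with a gripper value outside its range is refused whole. The fingers move at their own pace and stop on an object; the grip force is fixed at half the most. Time passes only in rows, so rows that repeat a pose let the fingers close. It gives the time, the measured TCP pose, the force, the opening and the grip force at its end, in the units of the state.
- telemetry.sense(): the state, without advancing time (a new reading comes with each control period).
- eyes.read_camera(name): name is "scene" or "top"; returns a dict with "color" (400x640x3 uint8, red, green, blue), "z_map" (400x640 float32, m along the optical axis (not along the pixel's ray), 0 where there is no reading), "fx", "fy", "cx", "cy" (pixels), "k1" (the pictures are not rectified: a ray, as slopes to the right and down, at radius r is drawn at 1 + k1 r^2 times it, then the intrinsics apply), "xyz" and "attitude" of the camera in the world. Camera axes: x right, y up, looking along -z (the intrinsics and any distortion apply to the point x, -y, -z); pixel columns grow to the right and rows downward; lengths in m; the calibration is good to about 2 mm. A picture is of the moment at which its call begins.
- workorder.hand_in(): hands the job in; it is judged then, once.
The state is a dict: "time_s": time; "joint_positions": joint angles; "qd": joint speeds; "effort": joint torques, N m; "tcp_pos": TCP position; "eef_rot": TCP orientation; "contact_force": force on the tool from outside, world axes, zero at the start; "moment": the same for the moment, N m; "gripper_width": opening from 0.0 (shut) to 1.0 (fully open); "grip_force": force on a finger pad.
Only numpy, scipy, OpenCV 4.12 (cv2) and the standard library are available. Lean on these libraries where they do the work, as an engineer would, in place of code of your own. Each camera call takes 0.05 s, during which the arm holds its last target. There are 200 camera calls.

TASK

Push the mixing tub along its guides until its D-ring has pushed through the sprung gate of the snap hook and the gate has snapped shut behind it. Then swing the dosing arm until its cup is centred over the tub, and press the arm's release tab right down so that the mixing ball drops into the tub. Leave the bottles, jars and other things on the bench standing where they are.

Things in the scene. Friction and masses are not known exactly. Their poses are not given: they have to be found in the camera images.
- station: Aluminium docking station, bolted down; place and yaw vary. Origin on the bench, under the centre of the docked tub; x is the tub's way in (away from the robot), y left, z up. Floor plate 400 x 150 x 6 mm, centred. Guides, tops 28 mm over the bench, 117 mm apart inside for x -20 to 55 mm, flaring out to x = -128 mm. Snap hook at the far end, to x = 176 mm.
- hook_seat (a point): Centre of the space in the steel snap hook, which lies flat 50 mm over the bench; 97 mm along x from the station's origin, same axes. The shut gate lies 26 mm before it (-x); the hook's bow stops the ring bar's centre about 18 mm beyond it. The bar clears the gate, which then snaps shut, some 0 to 8 mm beyond this point: push it to 10 to 16 mm beyond.
- gate (a joint): Sprung gate of the snap hook, a brass pin 30 mm long on an upright hinge at its left end: 0 shut, up to 1.35 rad as the ring bar pushes it inward (+x). It springs back to 0 by itself. It takes up to about 12 N of push at the bar, besides the tub's friction of 2 to 4 N.
- tub: Square white plastic mixing tub, open on top, 110 x 110 mm outside, 72 mm tall, walls 4 mm, about 0.45 kg, loose on the floor plate. Origin: centre of its underside; z up, x to its D-ring (up to 0.05 rad off the station's x). It starts 95 to 140 mm short of the docked place. Push its near wall (x = -55 mm) along the station's x, 45 mm over the bench, slowly, with the fingertips leading.
- ring_bar (a point): Middle of the upright bar of the steel D-ring on the tub's far side, 111 mm along x from the tub's origin and 44 mm over its underside. The bar is 7 mm thick; the ring stands 56 mm out from the tub wall and is 44 mm tall.
- doser: Steel post, 20 mm thick, 190 mm tall, on an 80 mm square foot bolted to the bench left of the guides, about 160 mm from the docked tub's centre; its place and yaw vary. Origin on the post's axis at the bench. The grey dosing arm turns on its top, with no stop: swing it counter-clockwise (seen from above) by about 1.4 to 2.2 rad. It stays where it is left; about 1 N at the cup turns it.
- cup (a point): Centre of the dosing cup: upright aluminium tube at the end of the dosing arm, 160 mm from the post's axis, 54 mm across, 155 to 215 mm over the bench (this point on its axis at 185 mm), open on top, its bottom a hinged flap. Swing the arm by pushing the cup's side. The arm's bar, 195 to 207 mm over the bench, runs from the cup to the post.
- tab_top (a point): Centre of the top of the release tab, a black square pad 36 x 36 mm on top of the dosing arm, 90 mm from the cup's axis towards the post and 227 mm over the bench. It is pressed straight down.
- tab (a joint): Travel of the release tab: 0 up, 0.012 m fully down. Sprung: 2 to 4 N to start, about 8 N fully down. Pressed, it swings the cup's bottom flap open (1.2 rad when fully down); the flap shuts as the tab rises, so keep it down for about half a second.
- ball_center (a point): Centre of the white ceramic mixing ball, 34 mm across, 70 g, which lies in the dosing cup on its flap.
- bottle: Bystander: round bottle with a red cap, 60 mm across, 150 mm tall, standing right of the guides. Origin at the centre of its underside. To be left alone.
- bottle_b: Bystander: round bottle with a red cap, 56 mm across, 135 mm tall, standing right of the guides, farther in. Origin at the centre of its underside. To be left alone.
- jar: Bystander: pigment jar, 110 mm across, 165 mm tall. Origin at the centre of its underside. To be left alone.
- jar_b: Bystander: pigment jar, 104 mm across, 170 mm tall. Origin at the centre of its underside. To be left alone.
- stick: Bystander: flat wooden stir stick 150 x 18 x 6 mm, lying to the right of the guides. Origin at the centre of its underside. To be left alone.
- jar_lid: Bystander: shallow round jar lid lying open side up, 110 mm across, 18 mm tall. Origin at the centre of its underside. To be left alone.
- beaker: Bystander: clear plastic cup, 90 mm across the rim, 110 mm tall. Origin at the centre of its underside. To be left alone.

How it is judged:
On the way, in this order (a step that is already met when the one before it is completed fails the run):
1. the tub's ring bar is inside the snap hook and the gate has shut behind it, the ball still in the cup (x of ring_bar in the frame of hook_seat between -0.022 and 0.023 m and y of ring_bar in the frame of hook_seat between -0.014 and 0.014 m and z of ring_bar in the frame of hook_seat between -0.012 and 0.012 m and value of joint gate below 0.12 rad and distance between ball_center and cup below 0.035 m), for 0.2 s.
2. the dosing cup is over the docked tub, the ball still in the cup (all of step 1 and horizontal distance between cup and tub below 0.03 m), for 0.1 s.
3. the ball has dropped into the tub (x of ball_center in the frame of tub between -0.052 and 0.052 m and y of ball_center in the frame of tub between -0.052 and 0.052 m and z of ball_center in the frame of tub between 0 and 0.045 m), for 0.2 s.
At the end, for the whole second after the job is handed in: The tub stands upright and at rest with its ring bar inside the snap hook (within 22 mm of the hook's centre along x and 14 mm sideways) and the gate shut (below 0.12 rad); the cup is over the tub (axes within 30 mm); the ball lies in the tub; the release tab is up again (within 3 mm) (all of step 3 and x of ring_bar in the frame of hook_seat between -0.022 and 0.023 m and y of ring_bar in the frame of hook_seat between -0.014 and 0.014 m and z of ring_bar in the frame of hook_seat between -0.012 and 0.012 m and value of joint gate below 0.12 rad and horizontal distance between cup and tub below 0.03 m and value of joint tab below 0.003 m and angle between tub's own z axis and vertical below 0.08 rad and linear speed of tub below 0.03 m/s); the robot touches nothing.
It fails at once if a bystander is moved by more than 30 mm or tipped over (distance of any of bottle, bottle_b, jar, jar_b, stick, jar_lid, beaker from where it was at the start of the episode above 0.03 m or angle between any of bottle, bottle_b, jar, jar_b, stick, jar_lid, beaker's own z axis and vertical above 0.5 rad).
It also fails if it takes over 67 s, if anything falls off the work surface, if the arm or the gripper's body presses on something with over 40 N, if the wrist force passes 120 N, or if a joint passes its speed limit or range.

## Working session

There is one attempt and no reset: what is moved stays moved. The work goes in short steps, Python scripts to look and compute and a tool call to move; the robot and the scene stay as the last step left them, time stands still between calls to the robot, and variables do not carry over. Pictures are saved under pics/ and viewed, at most 10 in all, crops included, and the job is handed in when it is done.

Besides the shell and the picture viewer there is one more tool, called as a command line: name --argument value ..., lists and objects as JSON in quotes. send_rows: Moves the arm, as the interface text tells. Its arguments: {"type":"object","properties":{"dr":{"type":"array"},"travel":{"type":"array"},"gripper":{"type":"array"}},"required":["dr","travel","gripper"]}

```bash
mkdir -p pics; cat > h.py <<'E'
import numpy as np, cv2
from scipy.spatial.transform import Rotation as R
from rig import telemetry, eyes, workorder
def cloud(c):
    z=c["z_map"]; h,w=z.shape
    u,v=np.meshgrid(np.arange(w),np.arange(h))
    xd=(u-c["cx"])/c["fx"]; yd=(v-c["cy"])/c["fy"]
    x,y=xd.copy(),yd.copy()
    for _ in range(10):
        f=1+c["k1"]*(x*x+y*y); x=xd/f; y=yd/f
    p=np.stack([x*z,-y*z,-z],-1)
    P=p@R.from_quat(c["attitude"]).as_matrix().T+np.array(c["xyz"])
    P[z<=0]=np.nan
    return P
def st():
    s=telemetry.sense(); print(s["time_s"],np.round(s["tcp_pos"],4),np.round(s["eef_rot"],4),np.round(s["contact_force"],2),np.round(s["gripper_width"],3),np.round(s["joint_positions"],3)); return s
E
python3 - <<'E'
from h import *
s=st(); print(R.from_quat(s["eef_rot"]).as_matrix().round(3))
for n in("scene","top"):
    c=eyes.read_camera(n); np.savez(n+"0.npz",P=cloud(c),col=c["color"])
    print(n,c["xyz"],c["attitude"],c["fx"],c["k1"],(c["z_map"]>0).mean())
    cv2.imwrite(f"pics/{n}0.png",c["color"][...,::-1])
E
```

```text
0.0 [0.1736 0.5998 0.2215] [ 9.901e-01 -1.405e-01 -1.000e-04  1.100e-03] [-0.43 -0.11 -0.71] 0.998 [ 1.548e+00  3.860e-01  7.000e-03 -1.000e-03 -1.194e+00 -2.590e-01]
[[ 0.961 -0.278 -0.001]
 [-0.278 -0.961 -0.002]
 [ 0.     0.002 -1.   ]]
scene [1.11713976 1.00921871 1.2779789 ] [0.09100732 0.37984013 0.89216817 0.22688123] 432.9512693423313 -0.005209812966889637 0.99608984375
top [ 3.21744140e-01 -9.04403556e-04  1.64882411e+00] [-0.0598091   0.05316425  0.71377963 -0.69578378] 413.2925472695777 -0.06798814376087961 0.99603125
```

View pics/scene0.png

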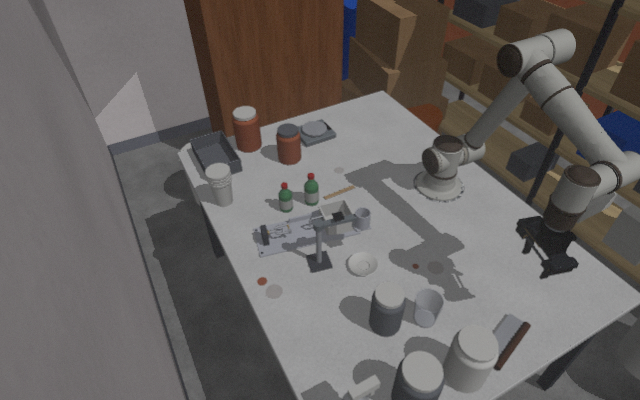

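View pics/top0.png

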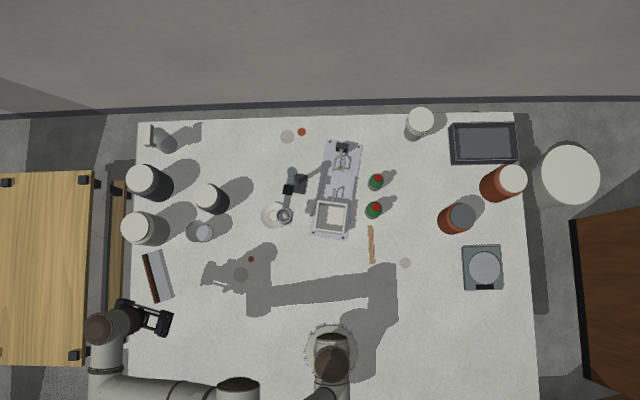

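Scene picture: station with tub (~340,215), post (~320,245), cup (~362,218). Top picture (up = +x, left = +y): plate (340,190), tub (331,217), hook (342,150), tab (288,190), cup (283,214), bottles right at (376,182) and (373,210).

```bash
python3 - <<'E'
from h import *
d=np.load("top0.npz"); P=d["P"]; col=d["col"]
cv2.imwrite("pics/crop0.png",cv2.resize(col[120:250,240:410,::-1],None,fx=4.5,fy=4.5,interpolation=cv2.INTER_CUBIC))
D=np.load("scene0.npz"); Q=D["P"]
def sel(P,lo,hi,box):
    x,y,z=P[...,0],P[...,1],P[...,2]
    with np.errstate(invalid='ignore'): return P[(z>lo)&(z<hi)&(x>box[0])&(x<box[1])&(y>box[2])&(y<box[3])]
def rect(p): 
    r=cv2.minAreaRect(p[:,:2].astype(np.float32)*1000); print(len(p),np.round(r[0],1),np.round(r[1],1),round(r[2],2),np.round(p.mean(0),4))
for v,(u0) in (("tub",(331,217)),("cup",(283,214)),("tab",(288,190)),("post",(300,183)),("hook",(342,150)),("plate",(340,135)),("bare",(400,240))): print(v,P[u0[1],u0[0]].round(4))
box=(0.35,0.95,-0.15,0.3)
for n,A in(("top",P),("scene",Q)):
    print(n)
    for lo,hi in((.004,.010),(.02,.034),(.04,.06),(.070,.084),(.19,.2),(.2,.21),(.21,.222),(.222,.235)):
        p=sel(A,lo,hi,box); print(lo,hi); 
        if len(p)>3: rect(p)
E
```

```text
tub [ 0.516  -0.0146  0.0157]
cup [0.5098 0.157  0.1946]
tab [0.591  0.1358 0.221 ]
post [0.6599 0.1075 0.0021]
hook [ 0.7778 -0.0653  0.0583]
plate [ 0.86   -0.0615 -0.0026]
bare [ 0.4187 -0.288  -0.0061]
top
0.004 0.01
3550 [647.7  74.8] [593.5 449.4] 0.02 [0.6306 0.0435 0.0065]
0.02 0.034
276 [572.1  23.8] [283.9 440.1] 40.16 [0.5872 0.0076 0.0267]
0.04 0.06
130 [636.7 -16.8] [256.3 247.8] 24.75 [ 0.696  -0.0374  0.0527]
0.07 0.084
299 [615.8  -7. ] [354. 242.] 13.06 [ 0.5693 -0.0206  0.0772]
0.19 0.2
31 [566.8 142.5] [ 45.8 175.5] 83.03 [0.5268 0.1462 0.194 ]
0.2 0.21
132 [579.  130.1] [ 50.2 198.6] 73.73 [0.5861 0.1357 0.2063]
0.21 0.222
149 [578.1 134.1] [ 53.  204.7] 75.54 [0.5979 0.1348 0.2144]
0.222 0.235
102 [609.9 134.6] [35.6 69.4] 88.08 [0.5937 0.135  0.2276]
scene
0.004 0.01
2253 [648.5  75. ] [596.9 449.5] 0.02 [0.6694 0.0602 0.0063]
0.02 0.034
393 [570.2  20.8] [291.3 461.4] 39.38 [0.5826 0.0015 0.0263]
0.04 0.06
367 [617.3 -22.3] [332.9 249.5] 24.17 [ 0.6039 -0.024   0.0507]
0.07 0.084
225 [620.3 -31.2] [321.4 260.4] 27.81 [ 0.5778 -0.0352  0.0763]
0.19 0.2
96 [578.2 154.8] [ 53.6 199.2] 88.34 [0.5589 0.15   0.1959]
0.2 0.21
228 [578.1 149. ] [ 56.7 202.6] 85.23 [0.5731 0.1457 0.2056]
0.21 0.222
157 [577.7 143.5] [ 54.1 203. ] 80.81 [0.5907 0.1391 0.2137]
0.222 0.235
88 [591.6 138.8] [37.7 34.3] 77.95 [0.5921 0.1394 0.2273]
```

View pics/crop0.png

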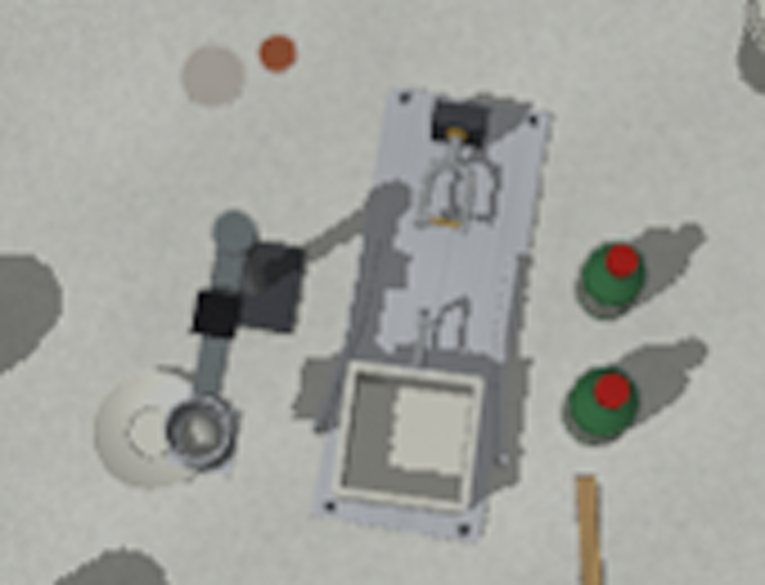

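Crop (4.5x, offset 240,120): plate corners at (390,88), (552,112), (485,540), (314,515); tub rim centre ~(413,437); cup (201,432), tab (217,313), post top (235,230); hook gate ~(447,222).

```bash
cat >> h.py <<'E'
def cast(c,uv,z):
    uv=np.atleast_2d(uv).astype(float)
    K=np.array([[c["fx"],0,c["cx"]],[0,c["fy"],c["cy"]],[0,0,1.]])
    a=(uv-[c["cx"],c["cy"]])/[c["fx"],c["fy"]]; n=a.copy()
    for _ in range(10): n=a/(1+c["k1"]*(n**2).sum(1,keepdims=True))
    d=np.c_[n[:,0],-n[:,1],-np.ones(len(n))]@R.from_quat(c["attitude"]).as_matrix().T
    o=np.array(c["xyz"]); return (o+d*((z-o[2])/d[:,2])[:,None])[:,:2]
def rect(p):
    r=cv2.minAreaRect((p[:,:2]*1000).astype(np.float32)); print(len(p),np.round(r[0],1),np.round(r[1],1),round(r[2],2)); return r
def sel(P,lo,hi,box):
    x,y,z=P[...,0],P[...,1],P[...,2]
    with np.errstate(invalid='ignore'): return (z>lo)&(z<hi)&(x>box[0])&(x<box[1])&(y>box[2])&(y<box[3])
E
python3 - <<'E'
from h import *
for n in("top","scene"):
    c=eyes.read_camera(n); P=cloud(c); col=c["color"].astype(int)
    print(n)
    b=col[...,2]-col[...,0]
    m=((b>7)&sel(P,-.02,.03,(.4,.9,-.2,.1))).astype(np.uint8)
    k,l,s,_=cv2.connectedComponentsWithStats(m); i=1+s[1:,4].argmax(); v,u=np.nonzero(l==i)
    print("plate",s[i]); rect(cast(c,np.c_[u,v],.006))
    vv,uu=np.nonzero(sel(P,.068,.088,(.4,.6,-.11,.08)))
    print("rim"); p=cast(c,np.c_[uu,vv],.078); rect(p)
    for nm,h,lo,hi,bx in(("cup",.215,.208,.225,(.46,.55,.11,.21)),("tab",.227,.222,.235,(.55,.64,.09,.18)),("posttop",.2,.195,.235,(.635,.7,.08,.17)),("hook",.05,.042,.062,(.68,.85,-.13,0)),("ring",.05,.035,.08,(.59,.68,-.1,.02))):
        q=sel(P,lo,hi,bx); vv,uu=np.nonzero(q)
        if len(vv)>3: print(nm,P[q].mean(0).round(4)); rect(P[q])
    # post axis from shaft
    q=sel(P,.03,.18,(.6,.75,.03,.2)); 
    if q.sum(): print("shaft",q.sum(),P[q].mean(0).round(4))
    for nm,bx in (("bystanders",(.3,.95,-.3,.4)),):
        q=sel(P,.1,.2,bx)
    if n=="top":
        px=np.array([[390,88],[552,112],[485,540],[314,515]])/4.5+[240,120]-.39
        print(cast(c,px,.006).round(4).tolist())
        print("hook gate, bow tip",cast(c,np.array([[447,222],[457,137],[418,222],[470,227]])/4.5+[240,120]-.39,.05).round(4).tolist())
        print("ringbar",cast(c,np.array([[463,302],[424,310]])/4.5+[240,120]-.39,.07).round(4).tolist())
        print("post top c",cast(c,np.array([[235,230]])/4.5+[240,120]-.39,.207).round(4), "cup",cast(c,np.array([[201,432]])/4.5+[240,120]-.39,.215).round(4), "tab",cast(c,np.array([[217,313]])/4.5+[240,120]-.39,.227).round(4))
E
```

```text
top
plate [324 141  37  59 685]
685 [707.4 -60.5] [127.8 237.2] 79.29
rim
242 [526.3 -14.4] [115.8 145. ] 81.06
cup [0.5127 0.1512 0.2138]
64 [511.6 146.3] [52.8 68.5] 47.93
tab [0.5931 0.1351 0.2283]
96 [593. 135.] [35.9 35.4] 77.33
posttop [0.6574 0.1218 0.2128]
106 [657.9 121.4] [44.4 36. ] 1.12
hook [ 0.7369 -0.0534  0.0542]
100 [742.6 -55.3] [45.1 91.3] 79.51
ring [ 0.606  -0.0311  0.0697]
15 [596.5 -54.3] [69.5 28.6] 65.67
shaft 33 [0.647  0.1019 0.0761]
[[0.8409, -0.004], [0.814, -0.1516], [0.4252, -0.0772], [0.4511, 0.0731]]
hook gate, bow tip [[0.7028, -0.051], [0.78, -0.0623], [0.7035, -0.0255], [0.6977, -0.0711]]
ringbar [[0.6268, -0.062], [0.6206, -0.0282]]
post top c [[0.6635 0.1227]] cup [[0.5014 0.1504]] tab [[0.5929 0.1358]]
scene
plate [257 216  59  40 700]
700 [706.6 -57.1] [256.5 138.6] 5.13
rim
176 [525.1 -25.2] [ 91.4 153. ] 80.84
cup [0.5066 0.1547 0.2129]
80 [508.3 157.7] [65.6 55.1] 22.51
tab [0.5922 0.1389 0.227 ]
88 [591.  137.9] [38.  36.4] 77.72
posttop [0.6589 0.129  0.21  ]
122 [657.1 124.4] [43.8 38.8] 10.6
hook [ 0.747  -0.0466  0.0532]
132 [750.5 -50.8] [ 51.2 112.6] 81.65
ring [ 0.6117 -0.0244  0.0655]
25 [607.8 -26.3] [34.6 14.1] 1.7
shaft 157 [0.662  0.1282 0.1069]
```

Station from plate corners: centre (0.633,-0.040), yaw -0.19; gate predicted (0.7025,-0.053) against measured (0.703,-0.051). Tub about 0.129 short; post (0.662,0.122), cup (0.505,0.151). Next I work out the approach.

```bash
cat >> h.py <<'E'
S0=np.array([.633,-.040]); YAW=-.19
C,Sn=np.cos(YAW),np.sin(YAW)
def s2w(x,y): return S0+np.array([C*x-Sn*y,Sn*x+C*y])
def w2s(p): d=np.asarray(p)[...,:2]-S0; return np.stack([C*d[...,0]+Sn*d[...,1],-Sn*d[...,0]+C*d[...,1]],-1)
def tool(psi,tilt=0,about=0):  # tool x at world angle psi, tool down; then tilt about horizontal world axis at angle 'about'
    B=R.from_matrix(np.array([[np.cos(psi),np.sin(psi),0],[np.sin(psi),-np.cos(psi),0],[0,0,-1]]))
    return R.from_rotvec(tilt*np.array([np.cos(about),np.sin(about),0]))*B
def go(pos,rot,s=None,p0=None,r0=None):
    s=s or telemetry.sense()
    r=R.from_quat(s["eef_rot"]) if r0 is None else r0; p=np.array(s["tcp_pos"]) if p0 is None else p0
    print("travel",r.inv().apply(np.array(pos)-p).round(4).tolist(),"dr",(r.inv()*rot).as_rotvec().round(4).tolist())
E
python3 - <<'E'
from h import *
r0=tool(-.2815)
r1=tool(YAW-np.pi/2); r2=tool(YAW-np.pi/2,-np.radians(15),YAW+np.pi/2)
print(r2.as_matrix().round(3))
p1=np.array([.36,.25,.24]); go(p1,r1)
q=s2w(-.235,0); print(q); p2=np.array([*q,.15])
go(p2,r2,p0=p1,r0=r1)
p3=np.array([*q,.045]); go(p3,r2,p0=p2,r0=r2)
E
```

```text
[[-0.189 -0.949  0.254]
 [-0.982  0.182 -0.049]
 [ 0.    -0.259 -0.966]]
travel [0.2763, 0.2844, -0.0177] dr [0.001, -0.001, 1.4789]
[0.402229   0.00438184]
travel [0.2332, -0.0879, 0.09] dr [0.2618, 0.0, 0.0]
travel [-0.0, 0.0272, 0.1014] dr [0.0, 0.0, 0.0]
```

send_rows --dr '[[0,0,1.48],[0,0,1.48],[0,0,1.48],[0,0,1.48],[0,0,1.48],[0,0,1.48],[0,0,1.48],[0,0,1.48],[0,0,1.48],[0,0,1.48]]' --travel '[[0.276,0.284,-0.018],[0.276,0.284,-0.018],[0.276,0.284,-0.018],[0.276,0.284,-0.018],[0.276,0.284,-0.018],[0.276,0.284,-0.018],[0.276,0.284,-0.018],[0.276,0.284,-0.018],[0.276,0.284,-0.018],[0.276,0.284,-0.018]]' --gripper '[0,0,0,0,0,0,0,0,0,0]'

```text
time_s: 1.2
tcp_pos: [0.3605, 0.2492, 0.2407]
eef_rot: [-0.633, 0.774, 0.0, 0.0]
contact_force: [0.6, 1.3, 0.1]
gripper_width: 0.172
grip_force: 0.0
```

send_rows --dr '[[0.262,0,0],[0.262,0,0],[0.262,0,0],[0.262,0,0],[0.262,0,0],[0.262,0,0],[0.262,0,0]]' --travel '[[0.233,-0.088,0.09],[0.233,-0.088,0.09],[0.233,-0.088,0.09],[0.233,-0.088,0.09],[0.233,-0.088,0.09],[0.233,-0.088,0.09],[0.233,-0.088,0.09]]' --gripper '[0,0,0,0,0,0,0]'

```text
time_s: 1.9
tcp_pos: [0.4011, 0.0028, 0.1496]
eef_rot: [-0.629, 0.766, -0.101, 0.082]
contact_force: [0.3, 0.9, 0.7]
gripper_width: 0.004
grip_force: 0.0
```

```bash
python3 - <<'E'
from h import *
s=st(); r2=tool(YAW-np.pi/2,-np.radians(15),YAW+np.pi/2); print(w2s(s["tcp_pos"]))
go([*s2w(-.235,0),.045],r2)
E
```

```text
1.9 [0.4011 0.0028 0.1496] [-0.6293  0.7663 -0.1007  0.0817] [0.34 0.95 0.7 ] 0.004 [ 0.542 -0.06  -0.898  0.331 -0.564 -1.004]
[-0.23583316 -0.00172384]
travel [-0.0019, 0.0261, 0.1013] dr [0.0018, -0.003, -0.0053]
```

send_rows --dr '[[0,0,0],[0,0,0],[0,0,0],[0,0,0]]' --travel '[[-0.001,0.013,0.05],[-0.002,0.026,0.101],[-0.002,0.026,0.101],[-0.002,0.026,0.101]]' --gripper '[0,0,0,0]'

```text
time_s: 2.3
tcp_pos: [0.4238, 0.0027, 0.0528]
eef_rot: [-0.633, 0.765, -0.081, 0.081]
contact_force: [-0.5, 0.2, -0.1]
gripper_width: -0.001
grip_force: 0.0
```

```bash
cat > tub.py <<'E'
from h import *
def tub(c,P,pr=True):
    q=sel(P,.070,.088,(.4,.75,-.14,.1))
    w=w2s(P); q&=(np.abs(w[...,1])<.075)
    k,l,s,_=cv2.connectedComponentsWithStats(q.astype(np.uint8)); i=1+s[1:,4].argmax()
    v,u=np.nonzero(l==i); return rect(w2s(cast(c,np.c_[u,v],.078)))
E
python3 - <<'E'
from h import *; from tub import tub
s=st(); print(w2s(s["tcp_pos"]))
c=eyes.read_camera("scene"); P=cloud(c); tub(c,P)
cv2.imwrite("pics/s1.png",cv2.resize(c["color"][120:320,230:480,::-1],None,fx=3,fy=3,interpolation=cv2.INTER_CUBIC))
c=eyes.read_camera("top"); tub(c,cloud(c))
r2=tool(YAW-np.pi/2,-np.radians(15),YAW+np.pi/2)
for x in(-.2,-.15,-.1,-.08): go([*s2w(x,0),.045],r2)
E
```

```text
2.3 [0.4238 0.0027 0.0528] [-0.6331  0.7655 -0.0813  0.0814] [-0.49  0.24 -0.13] -0.001 [ 0.376  0.175 -1.068  0.708 -0.16  -1.256]
[-0.21350901  0.00245474]
133 [-88.9 -21.1] [166.4  69.2] 37.66
212 [-101.8    5.3] [160.5 115.8] 1.95
travel [0.0042, -0.0102, 0.0134] dr [0.0258, 0.0265, -0.0004]
travel [0.0045, -0.0589, 0.0251] dr [0.0258, 0.0265, -0.0004]
travel [0.0048, -0.1075, 0.0368] dr [0.0258, 0.0265, -0.0004]
travel [0.0049, -0.1269, 0.0415] dr [0.0258, 0.0265, -0.0004]
```

View pics/s1.png

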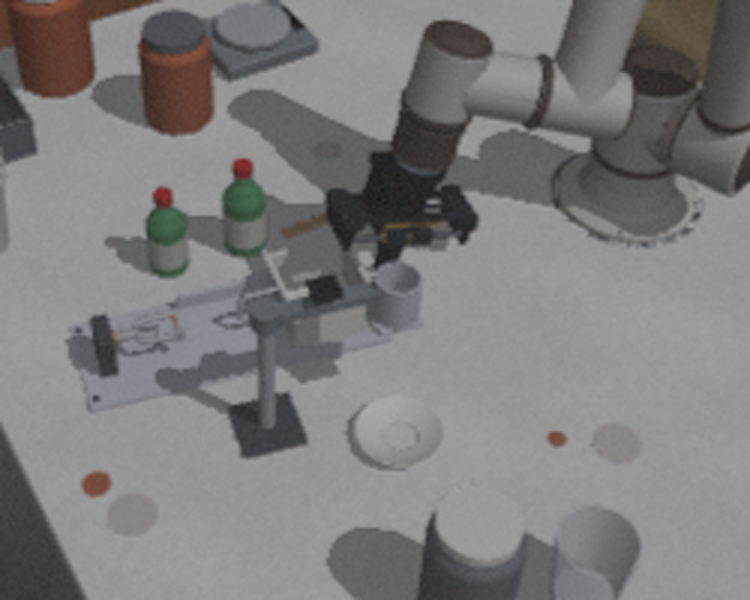

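The tilt drives joints 3 and 5 to their limits near the base (fingertips just behind the tub's near wall, picture ~(375,255)). I'll use a smaller tilt and go forward slowly.

```bash
python3 - <<'E'
from h import *
r2=tool(YAW-np.pi/2,-.1,YAW+np.pi/2)
for x in(-.205,-.2,-.18): go([*s2w(x,0),.048],r2)
E
```

```text
travel [0.0041, -0.0061, 0.0094] dr [-0.136, 0.0265, 0.0018]
travel [0.0041, -0.0109, 0.0105] dr [-0.136, 0.0265, 0.0018]
travel [0.0042, -0.0304, 0.0152] dr [-0.136, 0.0265, 0.0018]
```

send_rows --dr '[[-0.07,0.013,0],[-0.136,0.026,0],[-0.136,0.026,0],[-0.136,0.026,0]]' --travel '[[0.002,-0.005,0.005],[0.004,-0.011,0.01],[0.004,-0.011,0.01],[0.004,-0.011,0.01]]' --gripper '[0,0,0,0]'

```text
time_s: 2.8
tcp_pos: [0.4397, 0.0001, 0.0504]
eef_rot: [-0.637, 0.769, -0.039, 0.035]
contact_force: [0.7, -0.7, 0.3]
gripper_width: 0.004
grip_force: 0.0
```

```bash
python3 - <<'E'
from h import *
s=st(); print(w2s(s["tcp_pos"])); print(R.from_quat(s["eef_rot"]).as_matrix().round(3)[:,2])
r2=tool(YAW-np.pi/2,-.1,YAW+np.pi/2)
for x in(-.18,-.14): go([*s2w(x,0),.046],r2)
E
```

```text
2.8 [4.397e-01 1.000e-04 5.040e-02] [-0.6368  0.7692 -0.0392  0.0354] [ 0.72 -0.68  0.35] 0.004 [ 0.411  0.255 -0.779  0.128 -0.45  -0.712]
[-0.19740508  0.00288387]
[ 0.104 -0.015 -0.994]
travel [0.0029, -0.0168, 0.0062] dr [-0.0056, 0.0047, 0.0019]
travel [0.003, -0.0566, 0.0104] dr [-0.0056, 0.0047, 0.0019]
```

send_rows --dr '[[0,0,0],[0,0,0],[0,0,0],[0,0,0],[0,0,0],[0,0,0],[0,0,0],[0,0,0],[0,0,0],[0,0,0]]' --travel '[[0.001,-0.006,0.002],[0.001,-0.012,0.004],[0.002,-0.018,0.006],[0.003,-0.023,0.008],[0.003,-0.028,0.009],[0.003,-0.034,0.009],[0.003,-0.04,0.009],[0.003,-0.046,0.01],[0.003,-0.052,0.01],[0.003,-0.057,0.01]]' --gripper '[0,0,0,0,0,0,0,0,0,0]'

```text
time_s: 3.8
tcp_pos: [0.4916, -0.0179, 0.042]
eef_rot: [-0.636, 0.77, -0.038, 0.029]
contact_force: [-3.1, -0.2, -1.6]
gripper_width: 0.005
grip_force: 1.6
```

```bash
python3 - <<'E'
from h import *; from tub import tub
s=st(); print(w2s(s["tcp_pos"])); print(R.from_quat(s["eef_rot"]).as_matrix().round(3)[:,2])
for n in("top","scene"):
    c=eyes.read_camera(n); tub(c,cloud(c))
r2=tool(YAW-np.pi/2,-.1,YAW+np.pi/2)
for x in(-.10,-.075): go([*s2w(x,0),.046],r2)
E
```

```text
3.8 [ 0.4916 -0.0179  0.042 ] [-0.6362  0.7701 -0.0378  0.0285] [-3.09 -0.17 -1.63] 0.005 [ 0.326  0.347 -0.649  0.105 -0.497 -0.606]
[-0.14298754 -0.00495711]
[ 0.092 -0.022 -0.996]
182 [-51.2   5.6] [162.2 116.1] 2.98
92 [-25.9 -10.5] [118.7  49.9] 51.62
travel [-0.0044, -0.0423, 0.0004] dr [0.0034, -0.0031, 0.0003]
travel [-0.0044, -0.0672, 0.0028] dr [0.0034, -0.0031, 0.0003]
```

send_rows --dr '[[0,0,0],[0,0,0],[0,0,0],[0,0,0],[0,0,0],[0,0,0],[0,0,0],[0,0,0],[0,0,0],[0,0,0]]' --travel '[[-0.004,0.004,-0.001],[-0.007,0.002,-0.002],[-0.007,-0.003,-0.003],[-0.007,-0.008,-0.003],[-0.007,-0.014,-0.003],[-0.007,-0.02,-0.003],[-0.007,-0.026,-0.003],[-0.007,-0.032,-0.003],[-0.007,-0.037,-0.003],[-0.007,-0.042,-0.003]]' --gripper '[0,0,0,0,0,0,0,0,0,0]'

```text
time_s: 4.9
tcp_pos: [0.5311, -0.0191, 0.0484]
eef_rot: [-0.636, 0.77, -0.036, 0.026]
contact_force: [-9.5, 1.8, 1.5]
gripper_width: 0.003
grip_force: 4.6
```

```bash
python3 - <<'E'
from h import *; from tub import tub
s=st(); print(w2s(s["tcp_pos"])); print(R.from_quat(s["eef_rot"]).as_matrix().round(3)[:,2])
c=eyes.read_camera("top"); tub(c,cloud(c))
r2=tool(YAW-np.pi/2,-.1,YAW+np.pi/2)
for x in(-.08,-.065,-.06): go([*s2w(x,.002),.046],r2)
E
```

```text
4.9 [ 0.5311 -0.0191  0.0484] [-0.6359  0.7705 -0.0363  0.0261] [-9.54  1.76  1.52] 0.003 [ 0.297  0.391 -0.538  0.088 -0.568 -0.56 ]
[-0.10398551  0.00124208]
[ 0.087 -0.023 -0.996]
167 [-14.8   2.4] [163.7 115.6] 1.89
travel [-0.0007, -0.023, 0.0044] dr [0.0101, -0.006, -0.0004]
travel [-0.0008, -0.038, 0.0058] dr [0.0101, -0.006, -0.0004]
travel [-0.0008, -0.0429, 0.0062] dr [0.0101, -0.006, -0.0004]
```

send_rows --dr '[[0.01,-0.006,0],[0.01,-0.006,0],[0.01,-0.006,0],[0.01,-0.006,0],[0.01,-0.006,0],[0.01,-0.006,0],[0.01,-0.006,0],[0.01,-0.006,0],[0.01,-0.006,0],[0.01,-0.006,0]]' --travel '[[0,-0.003,0.003],[0,-0.006,0.003],[0,-0.009,0.003],[0,-0.012,0.004],[0,-0.015,0.004],[0,-0.018,0.004],[0,-0.021,0.004],[0,-0.024,0.004],[0,-0.027,0.005],[0,-0.03,0.005]]' --gripper '[0,0,0,0,0,0,0,0,0,0]'

```text
time_s: 5.95
tcp_pos: [0.5642, -0.0241, 0.0472]
eef_rot: [-0.636, 0.77, -0.04, 0.035]
contact_force: [-2.5, -0.3, -0.9]
gripper_width: 0.003
grip_force: 1.0
```

```bash
python3 - <<'E'
from h import *; from tub import tub
s=st(); print(w2s(s["tcp_pos"])); print(R.from_quat(s["eef_rot"]).as_matrix().round(3)[:,2])
c=eyes.read_camera("top"); tub(c,cloud(c))
r2=tool(YAW-np.pi/2,-.1,YAW+np.pi/2)
for x in(-.065,-.06): go([*s2w(x,.002),.046],r2)
E
```

```text
5.95 [ 0.5642 -0.0241  0.0472] [-0.6363  0.7696 -0.0401  0.0349] [-2.46 -0.33 -0.86] 0.003 [ 0.268  0.43  -0.469  0.082 -0.576 -0.524]
[-0.07053179  0.00263469]
[ 0.105 -0.017 -0.994]
174 [21.4 -0.6] [116.  167.9] 88.75
travel [0.0008, -0.0046, 0.002] dr [-0.0075, 0.0031, 0.0008]
travel [0.0008, -0.0096, 0.0025] dr [-0.0075, 0.0031, 0.0008]
```

send_rows --dr '[[0,0,0],[0,0,0],[0,0,0],[0,0,0]]' --travel '[[0,-0.002,0],[0,-0.004,0.001],[0,-0.006,0.001],[0,-0.006,0.001]]' --gripper '[0,0,0,0]'

```text
time_s: 6.4
tcp_pos: [0.5703, -0.0252, 0.0471]
eef_rot: [-0.636, 0.77, -0.04, 0.035]
contact_force: [-1.2, -0.7, -0.5]
gripper_width: 0.006
grip_force: 0.7
```

```bash
python3 - <<'E'
from h import *; from tub import tub
s=st(); print(w2s(s["tcp_pos"]))
for n in("top","scene"):
    c=eyes.read_camera(n); tub(c,cloud(c))
    a,b,d,e=(135,215,300,390) if n=="top" else (200,260,235,330)
    cv2.imwrite(f"pics/{n}2.png",cv2.resize(c["color"][a:b,d:e,::-1],None,fx=4,fy=4,interpolation=cv2.INTER_CUBIC))
a=cv2.imread("pics/top2.png"); b=cv2.imread("pics/scene2.png"); im=np.zeros((580,400,3),np.uint8); im[:a.shape[0],:a.shape[1]]=a; im[330:330+b.shape[0],:b.shape[1]]=b; cv2.imwrite("pics/both2.png",im)
E
```

```text
6.4 [ 0.5703 -0.0252  0.0471] [-0.6363  0.7696 -0.0403  0.0354] [-1.17 -0.66 -0.53] 0.006 [ 0.263  0.438 -0.455  0.08  -0.582 -0.517]
[-0.06432166  0.00266092]
174 [27.1 -0.2] [115.8 164.4] 89.04
144 [50.   9.3] [116.1 130.3] 10.47
```

View pics/both2.png

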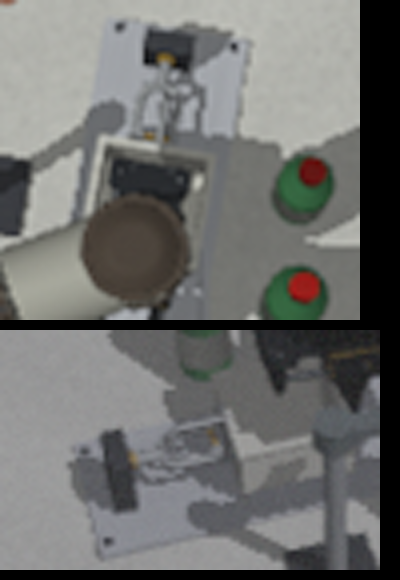

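Docked: ring bar about 13 mm past the hook centre, brass gate pin across at top-crop (150,136). Now back off, rise, and go over the cup.

send_rows --dr '[[0,0,0],[0,0,0],[-0.1,0,0],[-0.1,0,0],[-0.1,0,0],[-0.1,0,0],[-0.1,0,0],[-0.1,0,0],[-0.1,0,0]]' --travel '[[0,0.025,0],[0,0.05,-0.01],[0,0.05,-0.06],[0,0.05,-0.11],[0,0.05,-0.16],[0,0.05,-0.21],[0,0.05,-0.25],[0,0.05,-0.25],[0,0.05,-0.25]]' --gripper '[0,0,0,0,0,1,1,1,1]'

```text
time_s: 7.4
tcp_pos: [0.496, -0.0111, 0.2925]
eef_rot: [-0.637, 0.771, -0.003, 0.006]
contact_force: [0.4, -0.3, -1.3]
gripper_width: 0.285
grip_force: 0.0
```

```bash
cat >> h.py <<'E'
POST=np.array([.662,.122])
E
python3 - <<'E'
from h import *
s=st()
th=2.948; cup=POST+.16*np.array([np.cos(th),np.sin(th)]); r=tool(th-2*np.pi); print(cup)
go([*cup,.30],r); go([*cup,.176],r,p0=np.array([*cup,.3]),r0=r)
E
```

```text
7.4 [ 0.496  -0.0111  0.2925] [-0.6373  0.7706 -0.003   0.0064] [ 0.42 -0.28 -1.3 ] 0.285 [ 3.06e-01  1.10e-01 -1.87e-01  1.00e-03 -1.26e+00 -4.95e-01]
[0.5049889  0.15278171]
travel [-0.1627, 0.0218, -0.0068] dr [-0.0052, 0.0147, 1.5756]
travel [0.0, 0.0, 0.124] dr [0.0, 0.0, 0.0]
```

send_rows --dr '[[0,0.015,1.576],[0,0.015,1.576],[0,0.015,1.576],[0,0.015,1.576],[0,0.015,1.576],[0,0.015,1.576],[0,0.015,1.576],[0,0.015,1.576],[0,0.015,1.576],[0,0.015,1.576]]' --travel '[[-0.163,0.022,-0.007],[-0.163,0.022,-0.007],[-0.163,0.022,-0.007],[-0.163,0.022,-0.007],[-0.163,0.022,-0.007],[-0.163,0.022,-0.007],[-0.163,0.022,-0.007],[-0.163,0.022,-0.007],[-0.163,0.022,-0.007],[-0.163,0.022,-0.007]]' --gripper '[1,1,1,1,1,1,1,1,1,1]'

```text
time_s: 8.4
tcp_pos: [0.5037, 0.1527, 0.2957]
eef_rot: [0.04, 0.999, -0.004, -0.002]
contact_force: [0.0, -0.7, 0.4]
gripper_width: 0.995
grip_force: 0.0
```

```bash
python3 - <<'E'
from h import *
from tub import tub
s=st()
th=2.948; cup=POST+.16*np.array([np.cos(th),np.sin(th)]); r=tool(th-2*np.pi)
go([*cup,.25],r); go([*cup,.176],r)
c=eyes.read_camera("scene"); P=cloud(c); tub(c,P)
q=sel(P,.222,.235,(.56,.63,.1,.18)); print("tab",P[q].mean(0)); rect(P[q])
cv2.imwrite("pics/s3.png",cv2.resize(c["color"][150:290,240:440,::-1],None,fx=4,fy=4,interpolation=cv2.INTER_CUBIC))
E
```

```text
8.4 [0.5037 0.1527 0.2957] [ 0.0404  0.9992 -0.0037 -0.0024] [ 0.02 -0.7   0.4 ] 0.995 [ 0.605  0.174 -0.103  0.003 -1.302 -2.257]
travel [-0.0015, 0.0005, 0.0457] dr [-0.0079, -0.0041, 0.1127]
travel [-0.0018, 0.0011, 0.1197] dr [-0.0079, -0.0041, 0.1127]
215 [21.6  3.5] [121.1 164. ] 89.11
tab [0.5920965  0.13920864 0.22713568]
88 [592.  136.1] [40.1 36.7] 82.6
```

View pics/s3.png

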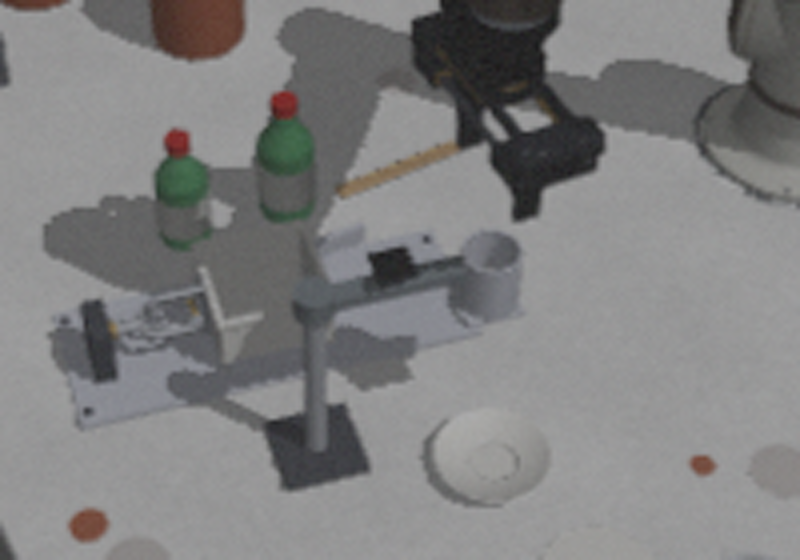

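The tub is docked (ring inside hook, ~(170,315)) with brass gate near (195,303); the gripper hovers open above the cup (490,270). Descend around the cup.

send_rows --dr '[[0,0,0.113],[0,0,0.113],[0,0,0.113],[0,0,0.113],[0,0,0.113],[0,0,0.113]]' --travel '[[-0.002,0.001,0.03],[-0.002,0.001,0.06],[-0.002,0.001,0.08],[-0.002,0.001,0.1],[-0.002,0.001,0.12],[-0.002,0.001,0.12]]' --gripper '[1,1,1,1,1,1]'

```text
time_s: 9.05
tcp_pos: [0.5033, 0.1517, 0.1737]
eef_rot: [0.093, 0.996, -0.005, -0.005]
contact_force: [0.3, 0.0, -0.1]
gripper_width: 1.001
grip_force: 0.0
```

send_rows --dr '[[0,0,0],[0,0,0],[0,0,0],[0,0,0]]' --travel '[[0,0,0],[0,0,0],[0,0,0],[0,0,0]]' --gripper '[0.75,0.75,0.75,0.75]'

```text
time_s: 9.45
tcp_pos: [0.5058, 0.153, 0.1784]
eef_rot: [0.094, 0.996, -0.003, -0.001]
contact_force: [-0.7, 0.3, -0.5]
gripper_width: 0.774
grip_force: 0.0
```

```bash
python3 - <<'E'
from h import *
s=st(); d=np.array(s["tcp_pos"])[:2]-POST; print(np.hypot(*d),np.arctan2(d[1],d[0]))
M=R.from_quat(s["eef_rot"]).as_matrix(); print("psi",np.arctan2(M[1,0],M[0,0]))
th0=2.948; p0=np.array([*(POST+.16*np.array([np.cos(th0),np.sin(th0)])),.176])
for th in np.arange(th0,4.6,.1): print(round(th,3),end=' '); go([*(POST+.16*np.array([np.cos(th),np.sin(th)])),.176],tool(th),p0=p0,r0=tool(th0))
E
```

```text
9.45 [0.5058 0.153  0.1784] [ 9.360e-02  9.956e-01 -2.700e-03 -6.000e-04] [-0.67  0.34 -0.48] 0.774 [ 0.603  0.261 -0.293  0.004 -1.021 -2.363]
0.15929293503702915 2.945661123854722
psi 2.954205867121568
2.948 travel [0.0, 0.0, 0.0] dr [0.0, 0.0, 0.0]
3.048 travel [-0.0008, -0.016, 0.0] dr [0.0, 0.0, -0.1]
3.148 travel [-0.0032, -0.0318, 0.0] dr [0.0, 0.0, -0.2]
3.248 travel [-0.0071, -0.0473, 0.0] dr [0.0, 0.0, -0.3]
3.348 travel [-0.0126, -0.0623, 0.0] dr [0.0, 0.0, -0.4]
3.448 travel [-0.0196, -0.0767, 0.0] dr [0.0, 0.0, -0.5]
3.548 travel [-0.0279, -0.0903, 0.0] dr [0.0, 0.0, -0.6]
3.648 travel [-0.0376, -0.1031, 0.0] dr [0.0, 0.0, -0.7]
3.748 travel [-0.0485, -0.1148, 0.0] dr [0.0, 0.0, -0.8]
3.848 travel [-0.0605, -0.1253, 0.0] dr [0.0, 0.0, -0.9]
3.948 travel [-0.0736, -0.1346, 0.0] dr [0.0, 0.0, -1.0]
4.048 travel [-0.0874, -0.1426, 0.0] dr [0.0, 0.0, -1.1]
4.148 travel [-0.102, -0.1491, 0.0] dr [0.0, 0.0, -1.2]
4.248 travel [-0.1172, -0.1542, 0.0] dr [0.0, 0.0, -1.3]
4.348 travel [-0.1328, -0.1577, 0.0] dr [0.0, 0.0, -1.4]
4.448 travel [-0.1487, -0.1596, 0.0] dr [0.0, 0.0, -1.5]
4.548 travel [-0.1647, -0.1599, 0.0] dr [0.0, 0.0, -1.6]
```

send_rows --dr '[[0,0,-0.08],[0,0,-0.16],[0,0,-0.24],[0,0,-0.32],[0,0,-0.4],[0,0,-0.48],[0,0,-0.56],[0,0,-0.64],[0,0,-0.72],[0,0,-0.8]]' --travel '[[-0.001,-0.013,0],[-0.002,-0.026,0],[-0.005,-0.038,0],[-0.008,-0.05,0],[-0.013,-0.062,0],[-0.018,-0.074,0],[-0.024,-0.085,0],[-0.032,-0.096,0],[-0.04,-0.106,0],[-0.048,-0.115,0]]' --gripper '[0.75,0.75,0.75,0.75,0.75,0.75,0.75,0.75,0.75,0.75]'

```text
time_s: 10.45
tcp_pos: [0.5315, 0.0308, 0.1787]
eef_rot: [-0.303, 0.953, -0.002, -0.002]
contact_force: [1.0, 2.4, -0.0]
gripper_width: 0.751
grip_force: 0.5
```

```bash
python3 - <<'E'
from h import *
s=st(); d=np.array(s["tcp_pos"])[:2]-POST; print(np.hypot(*d),np.arctan2(d[1],d[0])+2*np.pi)
M=R.from_quat(s["eef_rot"]).as_matrix(); print("psi",np.arctan2(M[1,0],M[0,0])+2*np.pi)
c=eyes.read_camera("scene"); P=cloud(c)
q=sel(P,.222,.232,(.58,.72,.0,.18)); print("tab",np.median(P[q],0),q.sum())
for th in np.r_[np.arange(3.85,4.5,.1),4.52,4.55]: print(round(th,3),end=' '); go([*(POST+.16*np.array([np.cos(th),np.sin(th)])),.176],tool(th))
E
```

```text
10.45 [0.5315 0.0308 0.1787] [-0.3029  0.953  -0.0021 -0.0017] [ 1.02  2.45 -0.  ] 0.751 [ 0.365  0.267 -0.285  0.005 -1.023 -1.323]
0.15924720616572322 3.7516821346677656
psi 3.7571386545454803
tab [0.60268742 0.08621893 0.22700705] 80
3.85 travel [0.0001, -0.0144, 0.0028] dr [-0.0037, -0.005, -0.0914]
3.95 travel [-0.0021, -0.0302, 0.0028] dr [-0.0034, -0.0052, -0.1914]
4.05 travel [-0.006, -0.0457, 0.0029] dr [-0.0032, -0.0053, -0.2914]
4.15 travel [-0.0113, -0.0608, 0.0029] dr [-0.0029, -0.0055, -0.3914]
4.25 travel [-0.0181, -0.0753, 0.0029] dr [-0.0027, -0.0057, -0.4914]
4.35 travel [-0.0264, -0.089, 0.003] dr [-0.0024, -0.0058, -0.5914]
4.45 travel [-0.036, -0.1018, 0.003] dr [-0.0021, -0.006, -0.6914]
4.52 travel [-0.0434, -0.1102, 0.003] dr [-0.0019, -0.0061, -0.7614]
4.55 travel [-0.0468, -0.1136, 0.003] dr [-0.0018, -0.0061, -0.7914]
```

send_rows --dr '[[0,0,-0.08],[0,0,-0.17],[0,0,-0.26],[0,0,-0.36],[0,0,-0.46],[0,0,-0.56],[0,0,-0.65],[0,0,-0.72],[0,0,-0.77],[0,0,-0.8]]' --travel '[[-0.001,-0.013,0],[-0.002,-0.027,0],[-0.005,-0.041,0],[-0.01,-0.056,0],[-0.017,-0.071,0],[-0.024,-0.085,0],[-0.033,-0.097,0],[-0.04,-0.106,0],[-0.045,-0.111,0],[-0.048,-0.115,0]]' --gripper '[0.75,0.75,0.75,0.75,0.75,0.75,0.75,0.75,0.75,0.75]'

```text
time_s: 11.5
tcp_pos: [0.6365, -0.0354, 0.1782]
eef_rot: [-0.649, 0.761, -0.001, -0.003]
contact_force: [-0.8, -0.1, 0.4]
gripper_width: 0.75
grip_force: 0.5
```

send_rows --dr '[[0,0,0],[0,0,0],[0,0,0],[0,0,0],[0,0,0]]' --travel '[[0,0,0],[0,0,0],[0,0,0],[0,0,0],[0,0,0]]' --gripper '[0.75,0.75,1,1,1]'

```text
time_s: 12.0
tcp_pos: [0.6363, -0.0356, 0.1785]
eef_rot: [-0.649, 0.761, -0.001, -0.003]
contact_force: [-0.2, 1.2, -0.5]
gripper_width: 0.934
grip_force: 0.0
```

send_rows --dr '[[0,0,0],[0,0,0],[0,0,0],[0,0,0],[0,0,0],[0,0,0]]' --travel '[[0,0,-0.03],[0,0,-0.06],[0,0,-0.1],[-0.05,0,-0.12],[-0.1,0,-0.12],[-0.15,0,-0.12]]' --gripper '[1,1,1,0,0,0]'

```text
time_s: 12.6
tcp_pos: [0.6603, 0.1109, 0.2991]
eef_rot: [-0.648, 0.761, -0.002, -0.002]
contact_force: [1.3, -0.3, -1.1]
gripper_width: 0.811
grip_force: 0.0
```

```bash
python3 - <<'E'
from h import *; from tub import tub
s=st()
ims=[]
for n in("top","scene"):
    c=eyes.read_camera(n); P=cloud(c); tub(c,P)
    for nm,lo,hi,bx in(("cup",.208,.222,(.58,.69,-.09,.005)),("tab",.2225,.233,(.6,.7,.0,.09))):
        q=sel(P,lo,hi,bx)
        if q.sum()>4: print(n,nm,np.median(P[q],0).round(4)); rect(P[q])
    a,d=(130,270) if n=="top" else (160,240)
    ims.append(cv2.resize(c["color"][a:a+110,d:d+150,::-1],None,fx=5,fy=5,interpolation=cv2.INTER_CUBIC)[:,:])
cv2.imwrite("pics/b4.png",cv2.resize(np.vstack(ims),None,fx=.54,fy=.54,interpolation=cv2.INTER_AREA))
E
```

```text
12.6 [0.6603 0.1109 0.2991] [-0.6483  0.7614 -0.0017 -0.0017] [ 1.32 -0.27 -1.09] 0.811 [ 0.409  0.428  0.262  0.004 -1.407 -0.57 ]
186 [23.9 -0.2] [115.9 162.8] 88.93
top cup [ 0.6385 -0.0352  0.214 ]
55 [636.5 -33.1] [61.3 51.5] 37.22
top tab [0.6478 0.0533 0.2275]
94 [649.   52.6] [35.5 35.3] 79.36
143 [50.6 10.6] [113.5 131.4] 12.76
scene cup [ 0.6179 -0.0109  0.2133]
10 [614.9 -18.9] [39.1  8.3] 56.71
scene tab [0.6453 0.0598 0.2273]
69 [647.7  55.2] [38.5 34.5] 81.53
```

View pics/b4.png

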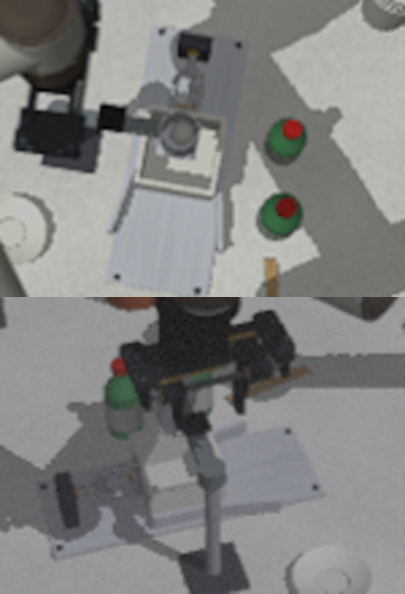

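Top view: cup (180,132) over the tub rim centre (allowing for height), about 9 mm off; tab at (112,118), measured (0.648,0.0535). Now press the tab.

```bash
python3 - <<'E'
from h import *
s=st(); go([.648,.0535,.24],R.from_quat(s["eef_rot"])); go([.648,.0535,.214],R.from_quat(s["eef_rot"]))
E
```

```text
12.7 [0.6602 0.1152 0.2963] [-6.511e-01  7.590e-01 -7.000e-04 -3.000e-03] [-0.07 -0.69 -0.86] 0.721 [ 0.415  0.432  0.262  0.003 -1.406 -0.568]
travel [0.0625, 0.0025, 0.0566] dr [0.0, 0.0, 0.0]
travel [0.0624, 0.0024, 0.0826] dr [0.0, 0.0, 0.0]
```

send_rows --dr '[[0,0,0],[0,0,0],[0,0,0],[0,0,0],[0,0,0],[0,0,0],[0,0,0],[0,0,0],[0,0,0],[0,0,0]]' --travel '[[0.03,0.002,0],[0.062,0.002,0],[0.062,0.002,0],[0.062,0.002,0],[0.062,0.002,0],[0.062,0.002,0],[0.062,0.002,0.03],[0.062,0.002,0.057],[0.062,0.002,0.057],[0.062,0.002,0.057]]' --gripper '[0,0,0,0,0,0,0,0,0,0]'

```text
time_s: 13.7
tcp_pos: [0.6484, 0.0487, 0.241]
eef_rot: [-0.649, 0.761, -0.002, -0.004]
contact_force: [-0.8, -0.7, 0.7]
gripper_width: 0.009
grip_force: 0.0
```

send_rows --dr '[[0,0,0],[0,0,0],[0,0,0],[0,0,0],[0,0,0],[0,0,0],[0,0,0],[0,0,0]]' --travel '[[-0.004,0,0.005],[-0.004,0,0.01],[-0.004,0,0.015],[-0.004,0,0.019],[-0.004,0,0.023],[-0.004,0,0.026],[-0.004,0,0.028],[-0.004,0,0.028]]' --gripper '[0,0,0,0,0,0,0,0]'

```text
time_s: 14.5
tcp_pos: [0.6497, 0.0523, 0.2154]
eef_rot: [-0.649, 0.761, -0.003, -0.001]
contact_force: [-1.0, 1.4, 8.7]
gripper_width: 0.006
grip_force: 4.3
```

send_rows --dr '[[0,0,0],[0,0,0],[0,0,0],[0,0,0],[0,0,0],[0,0,0],[0,0,0],[0,0,0]]' --travel '[[0,0,0.002],[0,0,0.002],[0,0,0.002],[0,0,0.002],[0,0,0.002],[0,0,0.002],[0,0,0.002],[0,0,0.002]]' --gripper '[0,0,0,0,0,0,0,0]'

```text
time_s: 15.3
tcp_pos: [0.6505, 0.0522, 0.2154]
eef_rot: [-0.649, 0.76, -0.004, -0.0]
contact_force: [-2.4, 1.3, 12.6]
gripper_width: 0.007
grip_force: 6.5
```

send_rows --dr '[[0,0,0],[0,0,0],[0,0,0],[0,0,0],[0,0,0],[0,0,0],[0,0,0],[0,0,0],[0,0,0]]' --travel '[[0,0,-0.01],[0,0,-0.02],[0,0,-0.05],[0,0,-0.09],[-0.05,0,-0.1],[-0.1,0,-0.1],[-0.15,0,-0.1],[-0.18,0,-0.1],[-0.18,0,-0.1]]' --gripper '[0,0,0,0,0,0,0,0,0]'

```text
time_s: 16.2
tcp_pos: [0.6765, 0.2345, 0.3063]
eef_rot: [-0.651, 0.759, -0.0, -0.005]
contact_force: [0.2, -0.1, 0.0]
gripper_width: 0.002
grip_force: 0.0
```

```bash
python3 - <<'E'
from h import *; from tub import tub
s=st(); print(np.abs(s["qd"]).max())
ims=[]
for n in("top","scene"):
    c=eyes.read_camera(n); P=cloud(c); tub(c,P)
    for nm,lo,hi,bx in(("cup",.208,.222,(.58,.69,-.09,.005)),("tab",.219,.236,(.6,.7,.0,.09))):
        q=sel(P,lo,hi,bx)
        if q.sum()>4: print(n,nm,np.median(P[q],0).round(4)); rect(P[q])
    a,d=(135,305) if n=="top" else (190,250)
    ims.append(cv2.resize(c["color"][a:a+75,d:d+90,::-1],None,fx=6,fy=6,interpolation=cv2.INTER_CUBIC)[:,:])
cv2.imwrite("pics/b5.png",cv2.resize(np.hstack(ims),None,fx=.74,fy=.74,interpolation=cv2.INTER_AREA))
E
```

```text
16.2 [0.6765 0.2345 0.3063] [-6.505e-01  7.594e-01 -2.000e-04 -5.400e-03] [ 0.2  -0.06  0.02] 0.002 [ 0.56   0.521  0.43   0.002 -1.491 -0.714]
0.05301566761906487
164 [0.8 0.2] [115.9 116.8] 89.23
top cup [ 0.6445 -0.0283  0.2124]
55 [640. -28.] [67.3 51.6] 62.52
top tab [0.6498 0.0532 0.2273]
102 [650.2  52.7] [35.4 36.8] 81.33
143 [26.9 12.1] [109.1 130.1] 43.87
scene cup [ 0.6365 -0.0316  0.2129]
61 [632.4 -30.5] [52.6 57.1] 8.27
```

View pics/b5.png

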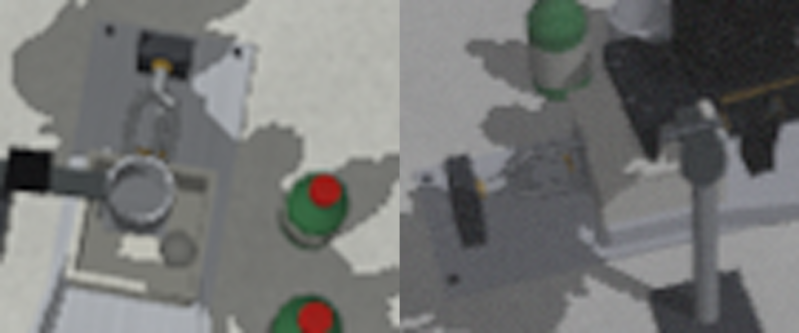

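The top view (left) shows the ball in the tub at (180,248), the cup empty, and brass gate at (148,153). I let the arm settle, check the ball's height and hand in.

send_rows --dr '[[0,0,0],[0,0,0],[0,0,0],[0,0,0]]' --travel '[[0,0,0],[0,0,0],[0,0,0],[0,0,0]]' --gripper '[0,0,0,0]'

```text
time_s: 16.7
tcp_pos: [0.6773, 0.2296, 0.31]
eef_rot: [-0.648, 0.761, -0.001, -0.003]
contact_force: [-0.1, 0.1, -1.0]
gripper_width: 0.004
grip_force: 0.0
```

```bash
python3 - <<'E'
from h import *
c=eyes.read_camera("top"); P=cloud(c); print(P[186:197:2,345].round(3).tolist(), w2s(P[191,345]))
if P[191,345,2]>.028: print(workorder.hand_in())
E
```

```text
[[0.642, -0.075, 0.007], [0.626, -0.073, 0.048], [0.618, -0.072, 0.047], [0.61, -0.072, 0.047], [0.604, -0.072, 0.035], [0.601, -0.073, 0.007]] [-0.01305859 -0.03525866]
the job is handed in; nothing more can be done
None
```

The job is handed in at about 17 s of the 67 s allowed; the hand-in gave no verdict, but my last pictures show the tub docked with the gate shut, the cup about 10 mm off the tub's centre, the ball in the tub and the tab back up.

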